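# Open the safety cap of the cleaner bottle that is to be dosed

### The arm

A 6-joint arm with a two-finger parallel gripper is mounted at the origin on a cart in front of the work surface, level with it; the furniture and walls round the work are solid. World frame = base frame: x ahead of the robot, y to its left, z up, the work surface at z = 0. Lengths are in mm, angles in degrees, forces in N, time in s.
With the tool pointing down it reaches from about 300 to 850 mm from the base axis. Payload 4.2 kg.
Tool frame: the origin (TCP) lies at the very end of the fingers, on their centre line; the grasp point (between the pads) lies 19 mm behind it; z points along the fingers, y is the direction in which the jaws open and shut (so a half turn about z gives the same grasp; the last joint's range is limited). The gripper opens to 91 mm and grips with 3 to 60 N. Pads are 32 mm wide; open, the fingers measure 118 mm over their backs; the gripper's body (76 mm by 178 mm) begins 60 mm behind the grasp point.
Start: joints at [-64.973, 18.312, 89.639, -0, 72.044, -1.146], TCP at [253.626, -516.059, 213.976] pointing down, gripper open.
Joint ranges: [-177.97, 177.97], [-48.28, 115.42], [12.27, 149.76], [-77.06, 257.06], [2.81, 150.46], [-146.56, 146.56]. Speed limits (degrees/s): [147.25, 147.25, 180, 180, 180, 180].

### API

Orientations are given as [roll, pitch, yaw] about the fixed x, y, z axes, in that order (R = Rz(yaw) Ry(pitch) Rx(roll)).
In Python, from workcell import monitor, eyes, job gives the robot as it stands.
- The arm moves only by the tool move_arm, never from a script. Its argument "increments" is a list that holds one entry, the list of rows, each a list of 7 numbers: the opening, from 0 (shut) to 1 (fully open), then the shift along the tool's x, y, z in cm, then the turn, a rotation vector about the tool's x, y, z in rad. In form: [[[jaw, x, y, z, ax, ay, az], ...]]. A call has 1 to 12 rows; each row shifts and turns the pose as measured when the row begins, along the tool's axes as they then stand; what a row does not reach is not made up. A row lasts 1/8 s, in which the tool goes at most 62.5 mm and 10.7 degrees, less where a joint would pass 70% of its speed; a pose out of reach is approached as far as the arm can. A call is refused whole if a number of a shift passes 6.25 or a number of a turn 0.188, either way. A call with a gripper value outside its range is refused whole. The fingers move at their own pace and stop on an object; "force" is the grip in N (left out, the last holds). Time passes only in rows, so rows that do not move let the fingers close. It gives the time, the measured TCP pose, the force and the opening at its end, in the units of the state.
- monitor.state(): the state, without advancing time (a new reading comes with each control period).
- eyes.grab_frame(name): name is "scene" or "top"; returns a dict with "color" (420x560x3 uint8, red, green, blue), "z_map" (420x560 float32, mm along the optical axis (not along the pixel's ray), 0 where there is no reading), "camera_matrix" (3x3 intrinsics, pixels), "dist_coeffs" ([k1, k2, p1, p2, k3] as OpenCV has them; the pictures are not rectified), "rvec" (rotation vector, rad) and "tvec" (3), from world to camera coordinates, as OpenCV has them. Camera axes: x right, y down, z forward; pixel columns grow to the right and rows downward; lengths in mm; the calibration is good to about 2 mm. A picture is of the moment at which its call begins.
- job.job_done(): hands the job in, once; it reports no verdict.
The state is a dict: "time_s": time; "qpos": joint angles; "qvel": joint speeds; "effort": joint torques, N m; "ee_pos": TCP position; "ee_rot": TCP orientation; "force": force on the tool from outside, world axes, zero at the start; "torque": the same for the moment, N m; "gripper_width": finger opening in mm.
Only numpy, scipy, OpenCV 4.12 (cv2) and the standard library are available. Lean on these libraries where they do the work, as an engineer would, in place of code of your own. Each camera call takes 0.05 s, during which the arm holds its last target. There are 200 camera calls.

### The job

Two bottles of coffee-machine cleaner with push-and-turn safety caps are fixed to the worktop, and the small open ramekin stands ready in front of the one that is to be dosed. Press that bottle's cap down, twist it anticlockwise until it comes free, lift it off and finish holding it upright in the gripper, still, straight above its bottle's neck and about 6 cm higher than where it sat; do not let go of it. Leave the other bottle shut and do not disturb the ramekin, the tea caddy, the mug or the espresso cup.

Things in the scene. Friction and masses are not known exactly. Their poses are not given: they have to be found in the camera images.
- square_bottle: Tall square bottle: body 64 x 64 mm, shoulder at 85 mm above the worktop. White, fixed to the worktop by a steel foot bracket. Origin at the centre of its underside, z up through neck and cap, front = -x. A spring in the neck pushes its cap up: 4 N at the start of the push, 10.5 N at the hard stop 8 mm down. Wall cupboards hang behind, over x > 0.62 m from 0.51 m up.
- round_bottle: Short round bottle: body diameter 68 mm, shoulder at 65 mm above the worktop. White, fixed to the worktop by a steel foot bracket. Origin at the centre of its underside, z up through neck and cap, front = -x. A spring in the neck pushes its cap up: 4 N at the start of the push, 10.5 N at the hard stop 8 mm down. Wall cupboards hang behind, over x > 0.62 m from 0.51 m up.
- square_cap: Grey cap of the tall square bottle: cylinder, diameter 51, height 44, lower half hollow, 45 g. Origin at the centre of its underside, z up. Closed: underside 93 mm, top 137 mm above the worktop; locked. Pushed down 4 mm or more (hard stop at 8) it turns, anticlockwise from above only; turned 55 to 125 degrees it lifts straight off (stop at 134). Grip its side, at any yaw.
- round_cap: Grey cap of the short round bottle: cylinder, diameter 51, height 44, lower half hollow, 45 g. Origin at the centre of its underside, z up. Closed: underside 73 mm, top 117 mm above the worktop; locked. Pushed down 4 mm or more (hard stop at 8) it turns, anticlockwise from above only; turned 55 to 125 degrees it lifts straight off (stop at 134). Grip its side, at any yaw.
- ramekin: Small open white fluted ramekin, diameter 70 mm, 40 mm high, loose. Origin at the centre of its underside. It stands in front of one of the bottles, its centre 78 to 92 mm from that bottle's axis and over 135 mm from the other's: that is the bottle to open.
- caddy: Closed round tea caddy with a grey lid, diameter 56 mm, 62 mm high, loose. Origin at the centre of its underside. It stands in front of the bottle that is to stay shut.
- mug: White mug with a leaf pattern, 82 x 114 mm with its handle, 89 mm high, loose, at the left. Origin at the centre of its underside. A bystander.
- espresso_cup: White espresso cup with a leaf pattern, 58 x 81 mm with its handle, 56 mm high, loose, at the right. Origin at the centre of its underside. A bystander.
Not all that is in view belongs to the job. What is shaped like the round_bottle but blue is not meant.

How it is judged (in metres and radians):
On the way, in this order (a step that is already met when the one before it is completed fails the run):
1. the cap of the bottle behind the ramekin is pressed down by more than 3 mm, not yet turned (((horizontal distance between ramekin and square_bottle below 0.125 m and z of square_cap in the frame of square_bottle below 0.09 m and angle between the x axis of square_cap and the x axis of square_bottle, either way round below 0.35 rad) or (horizontal distance between ramekin and round_bottle below 0.125 m and z of round_cap in the frame of round_bottle below 0.07 m and angle between the x axis of round_cap and the x axis of round_bottle, either way round below 0.35 rad))), for 0.05 s.
2. that cap is turned by more than 0.7 rad while still on its neck (((horizontal distance between ramekin and square_bottle below 0.125 m and z of square_cap in the frame of square_bottle below 0.097 m and angle between the x axis of square_cap and the x axis of square_bottle, either way round above 0.7 rad) or (horizontal distance between ramekin and round_bottle below 0.125 m and z of round_cap in the frame of round_bottle below 0.077 m and angle between the x axis of round_cap and the x axis of round_bottle, either way round above 0.7 rad))), for 0.05 s.
At the end, for the whole second after the job is handed in: The cap of the bottle behind the ramekin is held by the fingers (contact over 1 N), 35 to 150 mm higher than where it sat, within 30 mm of its bottle's axis, upright within 0.35 rad, still (under 0.03 m/s) and not touching the bottle; the other cap is still on its neck, not turned (((horizontal distance between ramekin and square_bottle below 0.125 m and z of square_cap in the frame of square_bottle between 0.128 and 0.243 m and horizontal distance between square_cap and square_bottle below 0.03 m and angle between square_cap's own z axis and vertical below 0.35 rad and contact force between the fingers and square_cap above 1 N and contact force between square_cap and square_bottle below 0.1 N and linear speed of square_cap below 0.03 m/s and z of round_cap in the frame of round_bottle below 0.077 m and angle between the x axis of round_cap and the x axis of round_bottle, either way round below 0.5 rad) or (horizontal distance between ramekin and round_bottle below 0.125 m and z of round_cap in the frame of round_bottle between 0.108 and 0.223 m and horizontal distance between round_cap and round_bottle below 0.03 m and angle between round_cap's own z axis and vertical below 0.35 rad and contact force between the fingers and round_cap above 1 N and contact force between round_cap and round_bottle below 0.1 N and linear speed of round_cap below 0.03 m/s and z of square_cap in the frame of square_bottle below 0.097 m and angle between the x axis of square_cap and the x axis of square_bottle, either way round below 0.5 rad))); the arm keeps its last pose, push and grip.
It fails at once if the other bottle's cap is turned by more than 0.5 rad or raised off its neck ((horizontal distance between ramekin and square_bottle below 0.125 m and (angle between the x axis of round_cap and the x axis of round_bottle, either way round above 0.5 rad or z of round_cap in the frame of round_bottle above 0.083 m)) or (horizontal distance between ramekin and round_bottle below 0.125 m and (angle between the x axis of square_cap and the x axis of square_bottle, either way round above 0.5 rad or z of square_cap in the frame of square_bottle above 0.103 m))).
It fails at once if the ramekin, caddy, mug or espresso cup is pushed by more than 30 mm or tipped (distance of any of ramekin, caddy, mug, espresso_cup from where it was at the start of the episode above 0.03 m or angle between any of ramekin, caddy, mug, espresso_cup's own z axis and vertical above 0.5 rad).
It also fails if it takes over 35 s, if anything falls off the work surface, if the arm or the gripper's body presses on something with over 40 N, if the wrist force passes 120 N, or if a joint passes its speed limit or range.

## Working session

There is one attempt and no reset: what is moved stays moved. The work goes in short steps, Python scripts to look and compute and a tool call to move; the robot and the scene stay as the last step left them, time stands still between calls to the robot, and variables do not carry over. Pictures are saved under pics/ and viewed, about 8 in all and at most 12, crops included, and the job is handed in when it is done.

Besides the shell and the picture viewer there is one more tool, called by a JSON object that holds its "fn" and its "kwargs". move_arm: Moves the arm, as the interface text tells. Its arguments: {"type":"object","properties":{"increments":{"type":"array"},"force":{"type":"number"}},"required":["increments"]}

```bash
mkdir -p pics
cat > h.py <<'E'
import numpy as np, cv2
from workcell import monitor, eyes, job
def grab(n):
    f=eyes.grab_frame(n); f['n']=n; return f
def cloud(f):
    z=f['z_map'].astype(float); h,w=z.shape
    u,v=np.meshgrid(np.arange(w),np.arange(h))
    p=np.stack([u,v],-1).reshape(-1,1,2).astype(np.float64)
    K=np.array(f['camera_matrix'],float); d=np.array(f['dist_coeffs'],float)
    n=cv2.undistortPoints(p,K,d).reshape(h,w,2)
    c=np.dstack([n[...,0]*z,n[...,1]*z,z])
    R,_=cv2.Rodrigues(np.array(f['rvec'],float)); t=np.array(f['tvec'],float).ravel()
    W=(c-t)@R; W[z==0]=np.nan; return W
def save(f,name): cv2.imwrite('pics/'+name,f['color'][...,::-1])
E
python3 - <<'E'
from h import *
s=monitor.state();print(s)
for n in('scene','top'):
    f=grab(n);save(f,n+'1.png');np.save(n+'.npy',cloud(f))
a=np.hstack([cv2.imread('pics/scene1.png'),cv2.imread('pics/top1.png')])
E
```

```text
{'time_s': 0.0, 'qpos': array([-6.49740965e+01,  1.83526320e+01,  8.97075190e+01, -7.82331263e-04,
        7.20416303e+01, -1.14447741e+00]), 'qvel': array([ 0.08967629,  0.0148887 , -0.02250835,  0.07982292, -0.01149267,
       -0.04045975]), 'effort': array([-7.40509277e-04, -4.12469137e+01, -2.31971633e+01,  7.25758960e-02,
        4.57237638e-02, -1.14084510e-04]), 'ee_pos': array([ 253.39654395, -515.59518899,  213.10278961]), 'ee_rot': array([-1.79898224e+02, -1.28929791e-03,  2.61706216e+01]), 'force': array([-0.1253243 , -1.3329352 ,  0.24516687]), 'torque': array([ 0.01398491, -0.02006438,  0.07989828]), 'gripper_width': 91.69043231371334}
```

View pics/scene1.png

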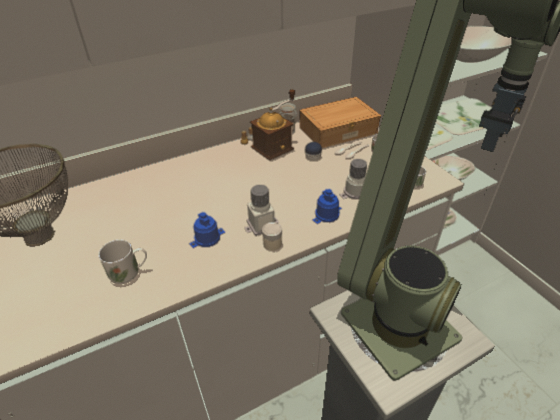

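View pics/top1.png

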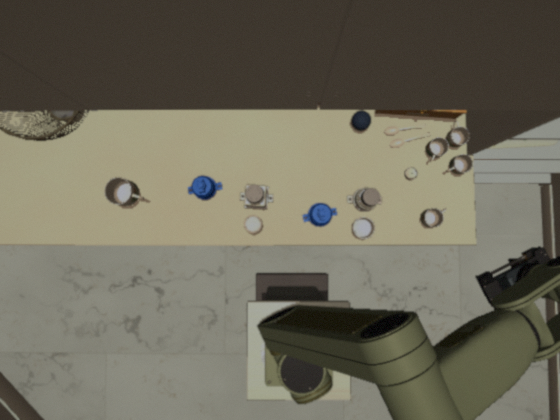

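The scene shows the square bottle at about (260,208) with a small pot in front at (272,236). The round bottle is at about (357,178), and its front is hidden by the arm. In the top view, the square bottle is at (255,195) with a pot at (253,225), and the round bottle is at (368,199) with a pot at (362,228). The blue look-alikes are at (204,187) and (320,214). The two pots could be mistaken for each other, so I'll crop in on them and measure.

Run:
```python
from h import *
t=cv2.imread('pics/top1.png');s=cv2.imread('pics/scene1.png')
a=cv2.resize(t[170:250,230:400],(800,376),interpolation=cv2.INTER_CUBIC)
b=cv2.resize(s[150:260,235:405],(340,220),interpolation=cv2.INTER_CUBIC)
o=np.zeros((600,800,3),np.uint8);o[:376]=a;o[378:598,:340]=b;cv2.imwrite('pics/crop.png',o)
W=np.load('top.npy')
for nm,(u,v) in dict(sqcap=(255,195),pot1=(253,225),rcap=(370,198),pot2=(362,228),cup=(431,217),mug=(124,193),blue=(320,214)).items():
    c=W[v,u];d=np.hypot(*(W[...,:2]-c[:2]).transpose(2,0,1));m=(d<70)&(W[...,2]>15)
    zt=np.nanmax(np.where(d<45,W[...,2],np.nan)); mt=(d<48)&(W[...,2]>zt-9)
    P=W[mt][:,:2]; (cx,cy),r=cv2.minEnclosingCircle(P.astype(np.float32))
    print(nm,c.round(),'ztop',zt.round(1),'mean',P.mean(0).round(1),'circ',round(cx,1),round(cy,1),'d',round(2*r,1),len(P))
S=np.load('scene.npy')
for nm,(u,v) in dict(sq=(260,190),rc=(358,166)).items():
    c=S[v,u];d=np.hypot(*(S[...,:2]-c[:2]).transpose(2,0,1));zt=np.nanmax(np.where(d<30,S[...,2],np.nan))
    P=S[(d<45)&(S[...,2]>zt-5)];(cx,cy),r=cv2.minEnclosingCircle(P[:,:2].astype(np.float32));print(nm,zt,P.mean(0).round(1),cx,cy,2*r,len(P))
```

```text
sqcap [468. 128. 136.] ztop 142.6 mean [474.2 131.2] circ 473.7 130.4 d 51.0 225
pot1 [384. 138.  60.] ztop 69.9 mean [388.2 138.7] circ 387.8 138.5 d 54.8 123
rcap [ 461. -203.  118.] ztop 126.4 mean [ 467.3 -202.8] circ 465.6 -204.9 d 49.8 94
pot2 [ 376. -200.    1.] ztop 44.4 mean [ 377.7 -197.8] circ 376.7 -196.6 d 68.3 84
cup [ 410. -414.   12.] ztop 60.8 mean [ 407.5 -411.1] circ 411.4 -415.0 d 76.8 48
mug [486. 549.   6.] ztop 92.9 mean [484.4 552.4] circ 485.2 541.3 d 83.0 59
blue [416. -60.  91.] ztop 99.4 mean [418.1 -66.6] circ 420.2 -67.3 d 21.6 30
sq 139.63882065973527 [473.7 134.2 136.3] 474.0393371582031 134.3325653076172 51.203147888183594 131
rc 119.20799264074877 [ 466.2 -204.9  116.1] 466.3275451660156 -204.11412048339844 52.03670883178711 109
```

View pics/crop.png

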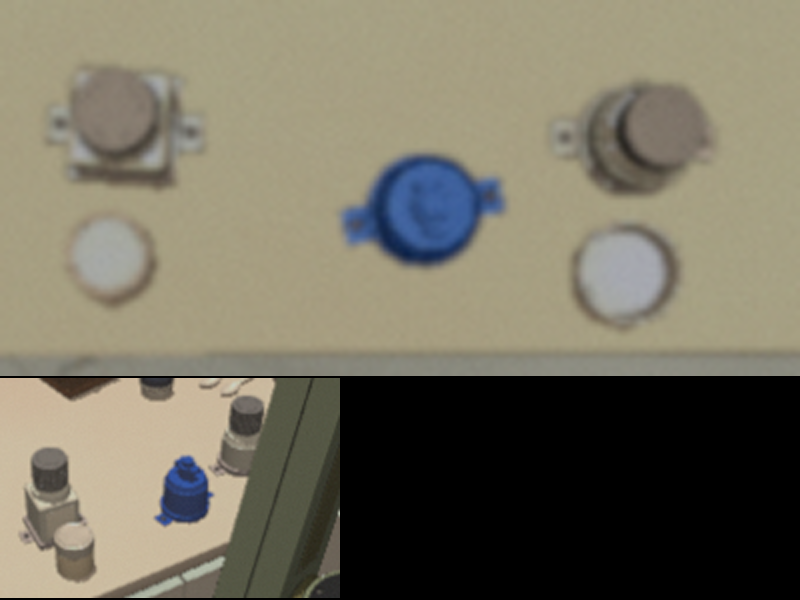

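The top view settles it. The pot by the round bottle at (362,228) is open and 68 mm across with its floor at z≈1, so it is the ramekin, about 89 mm from the round cap. The pot by the square bottle is 55 mm across with a closed top, so it is the caddy. The blue one at (320,214) is the decoy. My target is the round cap at about (466,-204.5), with its top at 117.

Both cameras agree within 1 mm, so I'll move above it, keeping the yaw. That leaves joint 6 at about +40°, with room for the twist.

{"fn": "move_arm", "kwargs": {"increments": [[[1,4.1,-2.3,0,0,0,0],[1,4.1,-2.3,0,0,0,0],[1,4.1,-2.3,0,0,0,0],[1,4.1,-2.3,0,0,0,0],[1,4.1,-2.3,0,0,0,0],[1,4.1,-2.3,0,0,0,0],[1,4.1,-2.3,0,0,0,0],[1,2,-1,0,0,0,0],[1,0,0,0,0,0,0]]], "force": 45}}

```text
time_s: 1.23
ee_pos: [458.1, -217.6, 209.6]
ee_rot: [-179.6, 0.1, 26.1]
force: [-1.0, -0.4, -0.8]
gripper_width: 91.2
```

{"fn": "move_arm", "kwargs": {"increments": [[[1,1.3,-0.8,1.5,0,0,0],[1,0,0,3,0,0,0],[1,0,0,2.7,0,0,0],[1,0,0,0,0,0,0]]]}}

```text
time_s: 1.72
ee_pos: [464.2, -204.2, 132.8]
ee_rot: [-179.4, 0.2, 25.8]
force: [-0.3, -0.1, 0.5]
gripper_width: 91.0
```

Run:
```python
from h import *
s=monitor.state();print(s['ee_pos'],s['ee_rot'],s['qpos'].round(1))
f=grab('scene');g=grab('top')
a=cv2.resize(f['color'][110:260,290:430],(400,429),interpolation=cv2.INTER_CUBIC)
b=cv2.resize(g['color'][150:290,310:440],(400,431),interpolation=cv2.INTER_CUBIC)[:429]
cv2.imwrite('pics/near1.png',np.hstack([a,b])[...,::-1])
```

```text
[ 464.24620697 -204.23968962  132.78780465] [-179.44021503    0.24550002   25.83611917] [-25.2  16.5 105.    0.2  59.1  38.9]
```

View pics/near1.png

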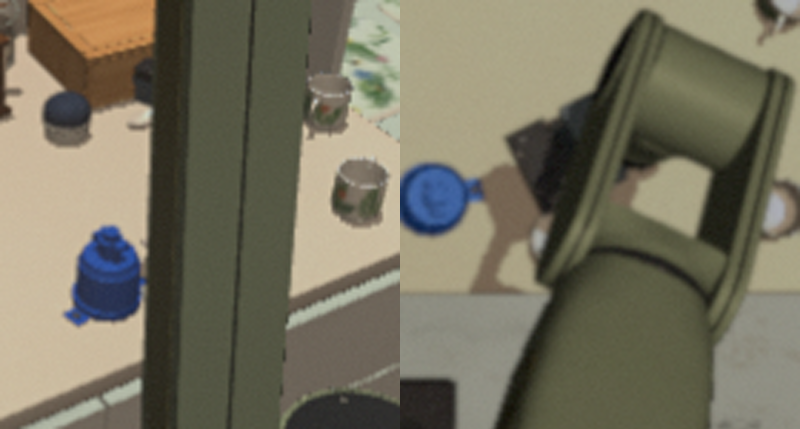

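The arm hides the cap in both views (only the blue bottle and the cups are visible), so I'll go on by pose and force. Next I'll descend to TCP z≈82 and grip.

{"fn": "move_arm", "kwargs": {"increments": [[[1,0.2,0,2,0,0,0],[1,0,0,2,0,0,0],[1,0,0,1,0,0,0],[0,0,0,0,0,0,0],[0,0,0,0,0,0,0],[0,0,0,0,0,0,0],[0,0,0,0,0,0,0],[0,0,0,0,0,0,0]]]}}

```text
time_s: 2.82
ee_pos: [472.8, -207.1, 91.1]
ee_rot: [179.6, -0.5, 25.7]
force: [-0.7, 0.6, -0.2]
gripper_width: 50.2
```

Run:
```python
from h import *
for i in range(3):
    s=monitor.state();print(s['time_s'],s['ee_pos'].round(1),s['ee_rot'].round(2),s['qpos'].round(2),s['force'].round(1),s['torque'].round(2),s['gripper_width']);
    f=grab('scene')
```

```text
2.825 [ 472.8 -207.1   91.1] [179.64  -0.51  25.72] [-25.04  19.3  107.9    0.22  52.2   39.11] [-0.7  0.6 -0.2] [0.02 0.   0.02] 50.24808734854966
2.875 [ 472.8 -207.1   91.1] [179.64  -0.52  25.72] [-25.04  19.29 107.9    0.22  52.2   39.11] [ 0.   0.1 -0.3] [ 0.01  0.04 -0.01] 50.33355742008642
2.925 [ 472.8 -207.1   91. ] [179.65  -0.51  25.72] [-25.04  19.3  107.9    0.22  52.2   39.11] [ 0.8  0.  -0.4] [-0.   -0.07 -0.01] 50.3472628533327
```

The pose reads several mm off the cap axis and higher than planned. I'll open, recentre, go lower and then regrip.

{"fn": "move_arm", "kwargs": {"increments": [[[1,0,0,0,0,0,0],[1,0,0,0,0,0,0],[1,0,0,0,0,0,0],[1,0,0,0,0,0,0]]]}}

```text
time_s: 3.48
ee_pos: [472.8, -207.1, 90.9]
ee_rot: [179.7, -0.5, 25.7]
force: [0.4, 0.9, -0.3]
gripper_width: 87.4
```

{"fn": "move_arm", "kwargs": {"increments": [[[1,-0.5,-0.5,0.5,0,0,0],[1,0,0,0.4,0,0,0],[1,0,0,0,0,0,0],[1,0,0,0,0,0,0]]]}}

```text
time_s: 3.98
ee_pos: [465.4, -204.4, 80.9]
ee_rot: [179.7, -0.5, 25.7]
force: [0.3, 0.4, 0.3]
gripper_width: 91.2
```

Centred at z=81. Now grip.

{"fn": "move_arm", "kwargs": {"increments": [[[0,0,0,0,0,0,0],[0,0,0,0,0,0,0],[0,0,0,0,0,0,0],[0,0,0,0,0,0,0],[0,0,0,0,0,0,0]]]}}

```text
time_s: 4.6
ee_pos: [466.6, -206.2, 81.7]
ee_rot: [179.4, -0.5, 25.8]
force: [-0.2, -4.1, 0.5]
gripper_width: 50.6
```

The grip is good: width 50.6, nearly centred. Now press.

{"fn": "move_arm", "kwargs": {"increments": [[[0,0,0,0.4,0,0,0],[0,0,0,0.3,0,0,0],[0,0,0,0.2,0,0,0]]], "force": 55}}

```text
time_s: 4.97
ee_pos: [466.6, -206.2, 74.6]
ee_rot: [179.4, -0.6, 25.7]
force: [-1.7, -0.7, 8.9]
gripper_width: 50.2
```

Pressed about 7 mm at 8.9 N, which matches the spring. I'll twist in the negative sense about tool z, keeping a slight downward push.

{"fn": "move_arm", "kwargs": {"increments": [[[0,0,0,0.1,0,0,-0.1],[0,0,0,0.1,0,0,-0.17],[0,0,0,0.05,0,0,-0.17]]]}}

```text
time_s: 5.35
ee_pos: [468.0, -205.5, 75.1]
ee_rot: [179.1, -0.4, 51.6]
force: [-2.5, 0.1, 8.4]
gripper_width: 50.1
```

{"fn": "move_arm", "kwargs": {"increments": [[[0,0,0,0.1,0,0,-0.17],[0,0,0,0.1,0,0,-0.17],[0,0,0,0.1,0,0,-0.17],[0,0,0,0.1,0,0,-0.17],[0,0,0,0.1,0,0,-0.17],[0,0,0,0.1,0,0,-0.17],[0,0,0,0.1,0,0,0]]]}}

```text
time_s: 6.22
ee_pos: [465.0, -205.4, 74.3]
ee_rot: [179.4, 0.5, 112.1]
force: [-2.2, -0.3, 8.9]
gripper_width: 50.3
```

Run:
```python
from h import *
s=monitor.state();print(s['qpos'].round(1),s['force'].round(1),s['torque'].round(2))
```

```text
[-25.2  19.8 110.2   0.2  49.2 -47.5] [-2.2 -0.3  8.9] [-0.08  0.29 -0.  ]
```

The tool has turned 86°. I'll lift gently first and watch for a downward pull that would mean the cap is still locked.

{"fn": "move_arm", "kwargs": {"increments": [[[0,0,0,-0.5,0,0,0],[0,0,0,-0.5,0,0,0],[0,0,0,-0.4,0,0,0]]]}}

```text
time_s: 6.6
ee_pos: [464.4, -205.2, 88.6]
ee_rot: [179.4, 0.5, 112.1]
force: [-0.1, -2.3, -2.1]
gripper_width: 50.0
```

{"fn": "move_arm", "kwargs": {"increments": [[[0,0,0,-1,0,0,0],[0,0,0,-1,0,0,0],[0,0,0,-1,0,0,0],[0,0,0,-1,0,0,0],[0,0,0,-1,0,0,0],[0,0,0,0,0,0,0],[0,0,0,0,0,0,0]]]}}

```text
time_s: 7.48
ee_pos: [463.4, -203.7, 142.3]
ee_rot: [179.4, 0.3, 112.1]
force: [-0.0, -0.6, 0.1]
gripper_width: 50.3
```

Run:
```python
from h import *
s=monitor.state();print(s['ee_pos'],s['force'].round(1),s['qvel'].round(2),s['qpos'].round(1),s['gripper_width'])
f=grab('scene');g=grab('top')
W0=[np.load('scene.npy'),np.load('top.npy')]
for n,F,w in(('scene',f,W0[0]),('top',g,W0[1])):
    W=cloud(F);m=(np.hypot(W[...,0]-466,W[...,1]+205)<40)&(W[...,2]>40)&(W[...,2]<200)
    print(n,m.sum(),np.histogram(W[m][:,2],bins=range(40,201,10)))
a=cv2.resize(f['color'][110:260,290:430],(400,429),interpolation=cv2.INTER_CUBIC)
b=cv2.resize(g['color'][150:290,310:440],(400,431),interpolation=cv2.INTER_CUBIC)[:429]
cv2.imwrite('pics/near2.png',np.hstack([a,b])[...,::-1])
```

```text
[ 463.44377947 -203.65010131  142.3097885 ] [-0.  -0.6  0.1] [-0.01 -0.29 -0.4   0.1   0.1   0.05] [-25.2  15.2 105.2   0.3  58.8 -47.4] 50.320671244010654
scene 0 (array([0, 0, 0, 0, 0, 0, 0, 0, 0, 0, 0, 0, 0, 0, 0, 0]), array([ 40,  50,  60,  70,  80,  90, 100, 110, 120, 130, 140, 150, 160,
       170, 180, 190, 200]))
top 138 (array([ 9, 45, 52,  0,  0,  0,  0,  0,  0,  3,  4,  6,  7, 10,  0,  2]), array([ 40,  50,  60,  70,  80,  90, 100, 110, 120, 130, 140, 150, 160,
       170, 180, 190, 200]))
```

View pics/near2.png

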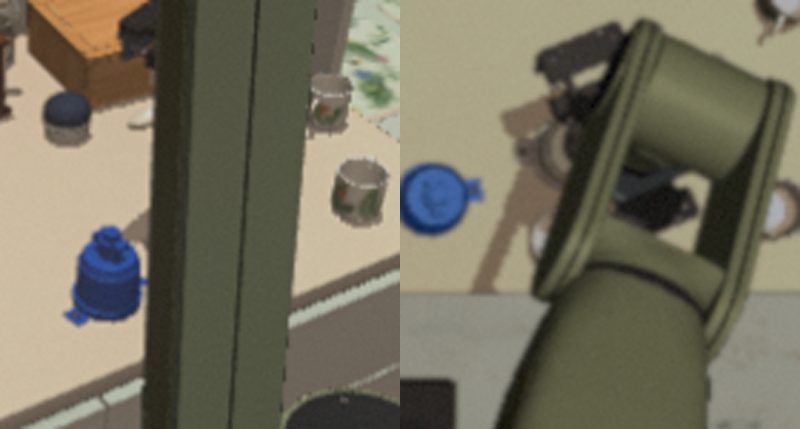

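The gripper is still closed on 50.3 mm. The bottle shoulder shows at crop (545,160), and there are no depth points left between 70 and 130 mm, where the cap sat; there are points at 130–180, so the cap is in the gripper. The ramekin's visible edge at (540,240) is unchanged. I'll take one settling move and then hand in.

{"fn": "move_arm", "kwargs": {"increments": [[[0,0,0,0,0,0,0],[0,0,0,0,0,0,0],[0,0,0,0,0,0,0]]]}}

```text
time_s: 7.95
ee_pos: [463.0, -203.5, 141.3]
ee_rot: [179.4, 0.2, 112.1]
force: [-0.9, -0.1, -0.2]
gripper_width: 50.7
```

Run:
```python
from h import *
s=monitor.state();print(s['ee_pos'],s['ee_rot'],s['qvel'].round(2),s['gripper_width'])
if s['gripper_width']>48: print(job.job_done())
```

```text
[ 463.02295005 -203.47719712  141.34362786] [179.43968588   0.22557613 112.09166347] [ 0.04  0.05  0.    0.05 -0.1  -0.14] 50.72753209482945
the job is handed in; nothing more can be done
None
```

I opened the round bottle, the one behind the ramekin, and handed the job in at about 8 s with its cap held above the neck. No verdict is reported.

- **What I did:** I pressed the cap down about 7 mm (8.9 N), turned it 86° anticlockwise and lifted it straight off. My first grip sat too high and off centre, so I opened, recentred and gripped again before pressing.
- **Last readings:** The cap is about 60 mm above where it sat and about 4 mm from its bottle's axis. It is upright within 1° and still, with the jaws closed on 50.7 mm. The last top depth image showed nothing left on the neck between 70 and 130 mm.
- **Not confirmed:** The arm hid the cap in both cameras during the press and twist, so those rest on pose, force and width. I could see only part of the ramekin at the end, and its visible edge was unmoved. I did not re-measure the square bottle, caddy, mug or espresso cup, but the arm stayed clear of them.

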